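# Thread the stirrer shaft through both guide bushings and hold it in the trough

## Task

Draw the steel stirrer shaft out of its white storage block by its black knob and thread it, tip first from above, through the upper brass bushing of the guide stand and then the lower one, until its tip is well down inside the trough below, clear of the trough's bottom and with the collar clear of the upper bushing. Finish while still holding the shaft there, upright and still, hanging from the gripper without leaning hard on the bushings, ready for the drive to be coupled. Leave the trough and everything else on the bench where it stands.

Things in the scene. Friction and masses are not known exactly. Their poses are not given: they have to be found in the camera images.
- shaft: Loose steel rod, about 0.12 kg, 10 mm thick; last 8 mm taper to a 6 mm tip. Dark collar, 26 mm across, 125 to 129 mm above the tip; above it a round black knob (22 mm across, 38 mm tall, orange band), 129 to 167 mm above the tip, to be gripped from above. Origin: centre of the tip; z along the shaft to the knob. Starts upright in shaft_block, tip 10 mm above the bench
- shaft_tip (a point): centre of the shaft's tip (its lower end)
- shaft_mid (a point): point on the shaft's axis 90 mm above the tip
- shaft_block: fixed white block, 60 x 60 x 60 mm, with one upright bore 12.4 mm wide and 50 mm deep in its top, in which the shaft stands. Origin: centre of its underside, on the bench; z up
- guide_stand: Fixed. Grey base plate 120 (x) x 122 (y, -43 to +79) x 8 mm; steel column 126 mm tall at y = +60 mm; two arms (blue clamps) with one brass bushing each, coaxial, one above the other. Bushings 18 mm tall, bore 13 mm, flaring over the top 6 mm to about 22 mm; upper 105 to 123 mm, lower 52 to 70 mm above the bench. Origin: on the bench, on the bore axis; z up along the bores
- upper_mouth (a point): centre of the upper bushing's top opening, on the bore axis, 123 mm above the bench
- lower_mouth (a point): centre of the lower bushing's top opening, on the bore axis, 70 mm above the bench
- trough: loose white open trough, 50 x 126 mm, 30 mm tall, walls and bottom 2 mm, standing on the stand's base plate under the bushings, its long side (its own y) roughly along the stand's x. Its bottom is 10 mm and its rim 38 mm above the bench. Origin: centre of its underside
- amber_vial: brown vial with a yellow cap, 34 mm across, 70 mm tall; bystander, origin at the centre of its underside
- beaker: clear glass beaker, 70 mm across, 88 mm tall; bystander, origin at the centre of its underside
- calculator: dark pocket calculator, 122 x 74 x 13 mm, lying flat; bystander, origin at the centre of its underside
- marker: white marker pen with a blue cap, 131 mm long, lying flat; bystander, origin at the centre of its underside
- tape_roll: roll of orange tape lying flat, 104 mm across, 19 mm high; bystander, origin at the centre of its underside
- green_vial: brown vial with a green cap, 30 mm across, 62 mm tall; bystander, origin at the centre of its underside
- red_vial: white vial with a red cap, 30 mm across, 62 mm tall; bystander, origin at the centre of its underside
- gel_bottle: pump bottle of hand gel, 47 x 75 mm, 175 mm tall; bystander, origin at the centre of its underside

How it is judged:
By the outcome, as a careful person would: the job done as asked, in the order asked, and still so for the second after the job is handed in, while the arm keeps its last pose, push and grip.
It also fails if it takes over 51 s, if anything falls off the work surface, if the arm or the gripper's body presses on something with over 40 N, if the wrist force passes 120 N, or if a joint passes its speed limit or range.

## Robot

A 7-joint arm with a two-finger parallel gripper is mounted at the origin on a cart in front of the work surface, level with it; the furniture and walls round the work are solid. World frame = base frame: x ahead of the robot, y to its left, z up, the work surface at z = 0. Lengths are in mm, angles in rad, forces in N, time in s.
With the tool pointing down it reaches from about 425 to 925 mm from the base axis. Payload 6.8 kg.
Tool frame: the origin (TCP) lies at the very end of the fingers, on their centre line; the grasp point (between the pads) lies 19 mm behind it (pinch_z is the distance from the TCP to the grasp point, in mm); z points along the fingers, y is the line along which they close (so a half turn about z gives the same grasp; the last joint's range is limited). The gripper opens to 85 mm and grips with 20 to 120 N. Pads are 22 mm wide; open, the fingers measure 114 mm over their backs; the gripper's body (76 mm by 85 mm) begins 54 mm behind the grasp point. The pads swing forward as they close: fully open they stand 13 mm farther back than shut.
Start: joints at [-1.411, 0.477, 0.022, 1.555, -0.011, 1.109, -0.083], TCP at [178.608, 650.958, 231.308] pointing down, gripper open.
Joint ranges: [-2.96, 2.96], [-0.34, 2.1], [-1.41, 1.46], [0.24, 2.44], [-1.37, 4.51], [0.17, 1.92], [-2.96, 2.96]. Speed limits (rad/s): [2.39, 2.39, 3.14, 3.14, 3.14, 3.14, 3.14].

## Interface

Orientations are given as a rotation vector (axis times angle).
In Python, from bench import sense, camera, hand_in, pinch_z gives the robot as it stands. The module is installed in compiled form; this text tells all that it offers.
- The arm moves only by the tool jog_arm, never from a script. Its argument "plan" is a list of rows, each a list of 7 numbers: the finger opening in m, from 0 to 0.0854, then the shift along the tool's x, y, z in shares of 0.6 m (1.0 is 0.6 m), then the turn, a rotation vector about the tool's x, y, z in normalised numbers (1 is pi rad). In form: [[fingers, x, y, z, wx, wy, wz], ...]. A call has 1 to 20 rows; each row is the pose to reach, as a shift and turn from the pose commanded when the call began, along the tool's axes at that moment; what a row does not reach only later rows make up. A row lasts 1/10 s, in which the tool goes at most 50 mm and 8.59 degrees, less where a joint would pass 70% of its speed; a pose out of reach is approached as far as the arm can. A call with a gripper value outside its range is refused whole. The fingers move at their own pace and stop on an object; "force" is the grip in N (left out, the last holds). Time passes only in rows, so rows that repeat a pose let the fingers close. It gives the time, the measured TCP pose, the force, the opening and the grip force at its end, in the units of the state.
- sense(): the state, without advancing time (a new reading comes with each control period).
- camera(name): name is "scene" or "side" or "wrist"; returns a dict with "color" (480x640x3 uint8, red, green, blue), "z_map" (480x640 float32, mm along the optical axis (not along the pixel's ray), 0 where there is no reading), "fx", "fy", "cx", "cy" (pixels), "extrinsics" (4x4, takes a point from world to camera coordinates). Camera axes: x right, y down, z forward; pixel columns grow to the right and rows downward; lengths in mm; the calibration is good to about 2 mm. A picture is of the moment at which its call begins.
- hand_in(): hands the job in; it is judged then, once.
The state is a dict: "time_s": time; "qpos": joint angles; "qvel": joint speeds; "joint_efforts": joint torques, N m; "eef_pos": TCP position; "eef_rot": TCP orientation; "force": force on the tool from outside, world axes, zero at the start; "moment": the same for the moment, N m; "opening": finger opening in mm; "grasp_force": force on a finger pad.
Only numpy, scipy, OpenCV 4.12 (cv2) and the standard library are available. Lean on these libraries where they do the work, as an engineer would, in place of code of your own. Each camera call takes 0.05 s, during which the arm holds its last target. There are 200 camera calls.

## Working session

There is one attempt and no reset: what is moved stays moved. The work goes in short steps, Python scripts to look and compute and a tool call to move; the robot and the scene stay as the last step left them, time stands still between calls to the robot, and variables do not carry over. Pictures are saved under pics/ and viewed, at most 10 in all, crops included, and the job is handed in when it is done.

Besides the shell and the picture viewer there is one more tool, called after "Call:" as a command line: name --pt "numbers of a row" for each row, then --argument value for the rest. jog_arm: Moves the arm, as the interface text tells. Its arguments: {"type":"object","properties":{"plan":{"type":"array","items":{"type":"array","items":{"type":"number"}}},"force":{"type":"number"}},"required":["plan"]}

```bash
mkdir -p pics
cat > h.py <<'E'
import numpy as np, cv2
from bench import sense, camera, pinch_z
def cam(n):
    c=camera(n); np.savez(f'{n}.npz',**c); return c
def pts(c):
    z=c['z_map'].astype(float); v,u=np.mgrid[:480,:640]
    P=np.stack([(u-c['cx'])*z/c['fx'],(v-c['cy'])*z/c['fy'],z],-1)
    E=np.array(c['extrinsics']); R,t=E[:3,:3],E[:3,3]
    return (P-t)@R
def ray(c,u,v,h):
    E=np.array(c['extrinsics']); R,t=E[:3,:3],E[:3,3]
    o=-R.T@t; d=R.T@np.array([(u-c['cx'])/c['fx'],(v-c['cy'])/c['fy'],1.])
    return o+d*(h-o[2])/d[2]
E
python3 - <<'E'
from h import *
s=sense(); print({k:np.round(v,3) for k,v in s.items()},pinch_z)
for n in ['scene','side']:
    c=cam(n); cv2.imwrite(f'pics/{n}0.png',c['color'][...,::-1]); E=np.array(c['extrinsics']);print(n,-E[:3,:3].T@E[:3,3],E[2,:3],c['fx'])
E
```

```text
{'time_s': np.float64(0.0), 'qpos': array([-1.411,  0.478,  0.022,  1.556, -0.011,  1.109, -0.083]), 'qvel': array([-0.001, -0.002, -0.   , -0.001,  0.002,  0.   , -0.001]), 'joint_efforts': array([ 1.0000e-03, -5.9645e+01,  1.6080e+00, -2.8121e+01,  1.2000e-02,
        9.0000e-03, -0.0000e+00]), 'eef_pos': array([178.499, 650.357, 230.324]), 'eef_rot': array([-4.190e-01, -3.113e+00,  3.000e-03]), 'force': array([-0.11 , -0.287,  0.289]), 'moment': array([-0.021,  0.011,  0.018]), 'grasp_force': np.float64(0.0), 'opening': np.float64(85.22)} 18.700000000000003
scene [ -127.10569618 -1427.04011679  1231.62354172] [ 0.36353448  0.71803746 -0.59351907] 577.9678440332492
side [ 605.97780622 1612.47778962  766.13060672] [-0.01566556 -0.93110459 -0.36441574] 616.3164813888907
```

View pics/scene0.png

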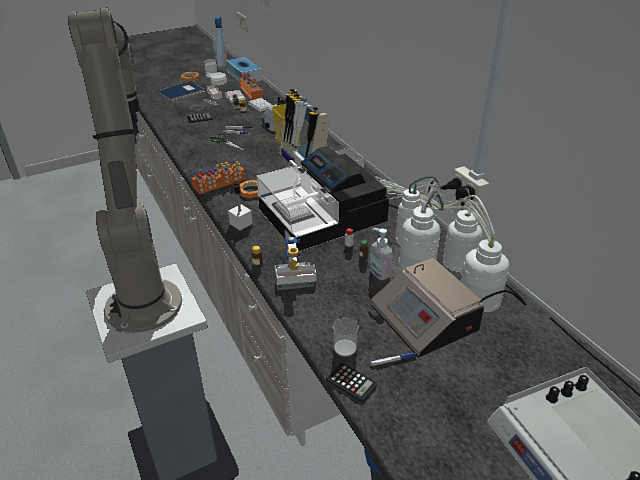

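View pics/side0.png

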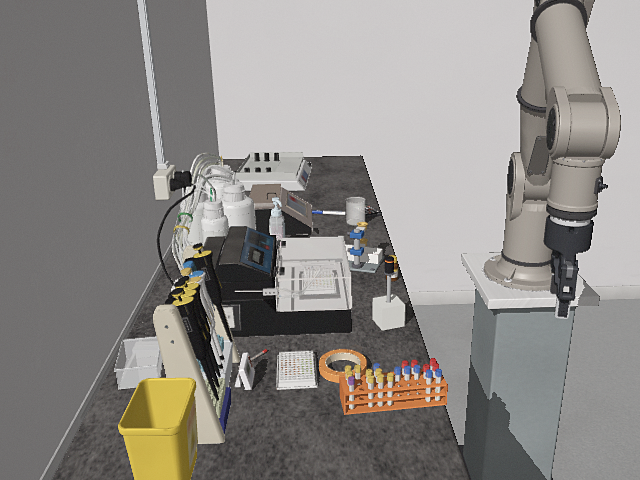

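The scene view has the white block near (240,216) and the stand near (295,270). The side view has the knob at about (391,266), the block at (388,312) and the stand at about (358,250). I'll measure these now.

Run:
```python
from h import *
C={n:dict(np.load(n+'.npz')) for n in ['scene','side']}
for n,(u,v) in [('side',(391,266)),('side',(388,300)),('side',(358,236)),('side',(358,228)),('scene',(240,212)),('scene',(294,252)),('scene',(294,265)),('scene',(294,280)),('side',(372,265))]:
    print(n,u,v,pts(C[n])[v,u].round(0))
a=C['scene']['color'][170:310,215:345,::-1];b=C['side']['color'][210:335,330:430,::-1]
cv2.imwrite('pics/c1.png',np.hstack([cv2.resize(a,(400,430),interpolation=2),cv2.resize(b,(344,430),interpolation=2)]))
```

```text
side 391 266 [427. 277. 158.]
side 388 300 [431. 268.  63.]
side 358 236 [482. -39. 112.]
side 358 228 [ 477. -104.  112.]
scene 240 212 [427. 254.  59.]
scene 294 252 [ 461. -129.  124.]
scene 294 265 [ 467. -112.   56.]
scene 294 280 [ 451. -143.   24.]
side 372 265 [438. -67.   6.]
```

View pics/c1.png

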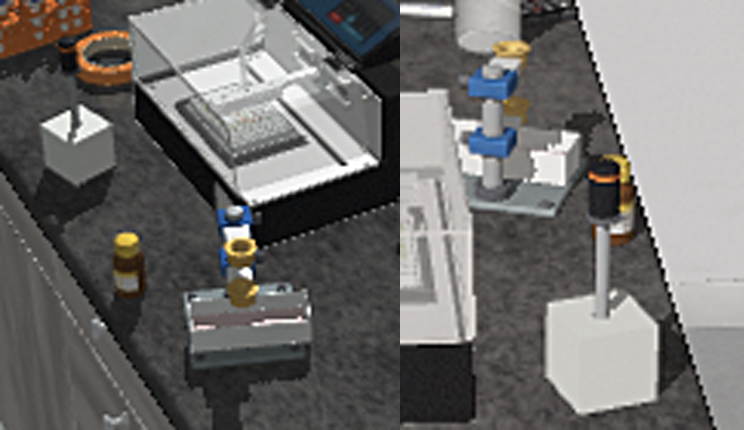

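The crops show the knob and shaft upright in the block, and the trough under the two brass bushings. The amber vial stands beside the stand on the robot's side. Next I'll convert to tool-frame shifts.

```bash
cat >> h.py <<'E'
from scipy.spatial.transform import Rotation as Ro
def go(x,y,z):
    s=sense(); R=Ro.from_rotvec(s['eef_rot']).as_matrix()
    return (R.T@(np.array([x,y,z])-s['eef_pos'])).round(1)
E
python3 - <<'E'
from h import *
s=sense();print(Ro.from_rotvec(s['eef_rot']).as_matrix().round(3)); print(go(428,267,260))
C={n:dict(np.load(n+'.npz')) for n in ['scene','side']}
for n in C:
  P=pts(C[n]);ok=C[n]['z_map']>0
  for (x,y) in [(428,267),(470,-115)]:
    d=np.hypot(P[...,0]-x,P[...,1]-y); m=ok&(d<130)&(P[...,2]>60)
    m2=m&(d>25); print(n,x,y,m.sum(),m2.sum(),P[m2].max(0).round() if m2.any() else 0,P[m2].min(0).round() if m2.any() else 0)
P=pts(C['side']);m=(P[...,2]>145)&(P[...,2]<200)&(np.hypot(P[...,0]-428,P[...,1]-270)<30);print(P[m].mean(0),P[m].max(0),P[m].min(0))
E
```

```text
[[-0.964  0.265 -0.   ]
 [ 0.265  0.964 -0.002]
 [-0.    -0.002 -1.   ]]
[-342.1 -303.8  -29. ]
scene 428 267 649 493 [556. 321. 161.] [392. 182.  60.]
scene 470 -115 328 165 [512. -45. 132.] [ 446. -133.   60.]
side 428 267 986 645 [557. 326. 157.] [397. 188.  60.]
side 470 -115 385 274 [512. -27. 127.] [460. -91.  61.]
[431.50920371 274.51390374 163.95609636] [441.49972966 283.3602766  178.41416536] [421.23212355 256.87547711 145.0439786 ]
```

Careful with the scale: shifts go in shares of 0.6 m and turns go in shares of pi rad. That gives: -0.345 m / 0.6 = -0.575, -0.31 m / 0.6 = -0.5167.

Call:
jog_arm --pt "0.085 -0.0583 -0.05 -0.0083 0 0 0" --pt "0.085 -0.1167 -0.1017 -0.0167 0 0 0" --pt "0.085 -0.1733 -0.1533 -0.025 0 0 0" --pt "0.085 -0.23 -0.205 -0.0333 0 0 0" --pt "0.085 -0.2867 -0.255 -0.0417 0 0 0" --pt "0.085 -0.3433 -0.305 -0.05 0 0 0" --pt "0.085 -0.4 -0.355 -0.05 0 0 0" --pt "0.085 -0.4567 -0.405 -0.05 0 0 0" --pt "0.085 -0.5167 -0.4567 -0.05 0 0 0" --pt "0.085 -0.575 -0.505 -0.05 0 0 0" --pt "0.085 -0.575 -0.505 -0.05 0 0 0" --pt "0.085 -0.575 -0.505 -0.05 0 0 0" --pt "0.085 -0.575 -0.505 -0.05 0 0 0" --pt "0.085 -0.575 -0.505 -0.05 0 0 0" --pt "0.085 -0.575 -0.505 -0.05 0 0 0"

```text
time_s: 1.6
eef_pos: [430.4, 268.6, 261.2]
eef_rot: [-0.416, -3.114, 0.0]
force: [0.3, -0.3, 0.1]
opening: 85.0
grasp_force: 0.0
```

Run:
```python
from h import *
s=sense();print(s['eef_pos'],s['eef_rot'],s['qpos'].round(2),s['force'],s['moment'])
c=cam('wrist'); cv2.imwrite('pics/w1.png',c['color'][...,::-1]); E=c['extrinsics'];R=Ro.from_rotvec(s['eef_rot']).as_matrix()
print('cam in tool',R.T@(-E[:3,:3].T@E[:3,3]-s['eef_pos']),E[2,:3])
```

```text
[430.42584405 268.57056804 261.17519212] [-4.15770616e-01 -3.11368203e+00  1.99659946e-06] [-0.87  0.17  0.22  1.93 -0.04  1.05  0.67] [ 0.27522668 -0.29926488  0.12653381] [-0.0274834  -0.04010843  0.01542088]
cam in tool [ 7.35872946e+01  4.23034392e-03 -1.41894107e+02] [ 0.27351352 -0.07489447 -0.95894795]
```

View pics/w1.png

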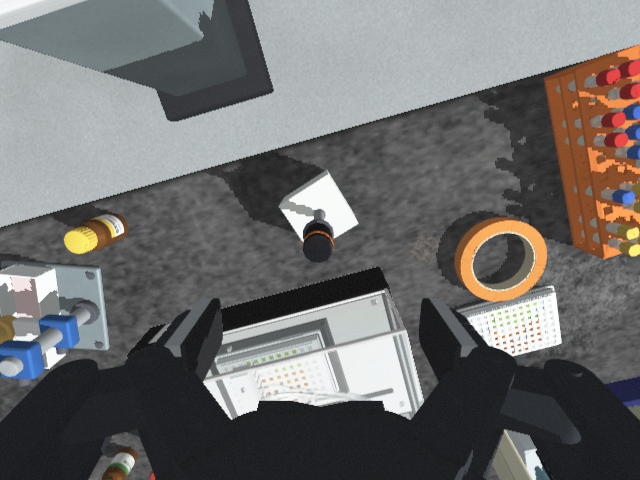

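The wrist view shows the knob top near (318,243), the shaft entering the block top at about (321,214), and nothing tall close by. I'll fix the knob centre from depth.

Run:
```python
from h import *
c=dict(np.load('wrist.npz'));P=pts(c);im=c['color'].astype(int)
box=np.zeros((480,640),bool);box[160:270,270:370]=1
top=box&(abs(P[...,2]-177)<3);print('top',top.sum(),P[top].mean(0),[cv2.minEnclosingCircle(P[top][:,:2].astype(np.float32))])
v,u=np.nonzero(top);print(ray(c,u.mean(),v.mean(),177))
b=box&(abs(P[...,2]-60)<4)&(im.min(-1)>120);q=P[b][:,:2].astype(np.float32);print('block',b.sum(),cv2.minAreaRect(q))
kb=box&(P[...,2]>140);v,u=np.nonzero(kb);print(u.min(),u.max(),v.min(),v.max(),P[kb][:,2].max())
```

```text
top 682 [428.83369513 266.8102432  176.16602927] [((429.1072082519531, 266.8753662109375), 10.75362491607666)]
[428.54786457 266.89543111 177.        ]
block 2460 ((429.6641845703125, 266.555419921875), (60.44084548950195, 60.24611282348633), 17.05512046813965)
271 364 163 262 403.08928864751675
```

To row units: 0.118 m / 0.6 = 0.1967, 0.105 m / 0.6 = 0.175.

Call:
jog_arm --pt "0.085 0.0017 -0.0033 0.05 0 0 0" --pt "0.085 0.0017 -0.0033 0.1 0 0 0" --pt "0.085 0.0017 -0.0033 0.1417 0 0 0" --pt "0.085 0.0017 -0.0033 0.175 0 0 0" --pt "0.085 0.0017 -0.0033 0.1967 0 0 0" --pt "0.085 0.0017 -0.0033 0.1967 0 0 0" --pt "0.085 0.0017 -0.0033 0.1967 0 0 0" --pt "0.04 0.0017 -0.0033 0.1967 0 0 0" --pt "0.04 0.0017 -0.0033 0.1967 0 0 0" --pt "0.04 0.0017 -0.0033 0.1967 0 0 0" --pt "0.03 0.0017 -0.0033 0.1967 0 0 0" --force 30

```text
time_s: 2.75
eef_pos: [429.8, 265.9, 143.7]
eef_rot: [0.419, 3.113, 0.001]
force: [0.0, -0.0, 0.8]
opening: 30.4
grasp_force: 0.0
```

Call:
jog_arm --pt "0.026 0 0 0 0 0 0" --pt "0.024 0 0 0 0 0 0" --pt "0.022 0 0 0 0 0 0" --pt "0.018 0 0 0 0 0 0" --pt "0.01 0 0 0 0 0 0" --pt "0.01 0 0 0 0 0 0" --pt "0.01 0 0 0 0 0 0" --pt "0.01 0 0 0 0 0 0" --force 30

```text
time_s: 3.55
eef_pos: [429.7, 266.0, 143.4]
eef_rot: [0.419, 3.113, 0.001]
force: [0.3, 0.4, 1.3]
opening: 21.2
grasp_force: 29.3
```

Run:
```python
from h import *
print({k:np.round(v,2) for k,v in sense().items() if k[0]!='q'})
```

```text
{'time_s': np.float64(3.55), 'joint_efforts': array([  0.24, -41.22,   2.76, -21.27,   0.16,   0.2 ,  -0.  ]), 'eef_pos': array([429.74, 265.95, 143.39]), 'eef_rot': array([0.42, 3.11, 0.  ]), 'force': array([0.35, 0.43, 1.34]), 'moment': array([ 0.15, -0.06,  0.01]), 'grasp_force': np.float64(29.3), 'opening': np.float64(21.18)}
```

To row units: -0.15 m / 0.6 = -0.25, -0.145 m / 0.6 = -0.2417.

Call:
jog_arm --pt "0.01 0 0 0 0 0 0" --pt "0.01 0 0 0 0 0 0" --pt "0.01 0 0 -0.0133 0 0 0" --pt "0.01 0 0 -0.03 0 0 0" --pt "0.01 0 0 -0.0467 0 0 0" --pt "0.01 0 0 -0.0667 0 0 0" --pt "0.01 0 0 -0.0917 0 0 0" --pt "0.01 0 0 -0.1167 0 0 0" --pt "0.01 0 0 -0.15 0 0 0" --pt "0.01 0 0 -0.1833 0 0 0" --pt "0.01 0 0 -0.2167 0 0 0" --pt "0.01 0 0 -0.2417 0 0 0" --pt "0.01 0 0 -0.25 0 0 0" --pt "0.01 0 0 -0.25 0 0 0" --pt "0.01 0 0 -0.25 0 0 0" --force 60

```text
time_s: 5.05
eef_pos: [429.2, 265.5, 292.8]
eef_rot: [-0.419, -3.113, 0.001]
force: [-0.5, -0.6, -2.1]
opening: 20.5
grasp_force: 58.9
```

Run:
```python
from h import *
s=sense();print({k:np.round(v,2) for k,v in s.items() if k[0]!='q'})
# bushing estimate
for n in ['scene','side','wrist']:
  c=cam(n);P=pts(c);hsv=cv2.cvtColor(c['color'],cv2.COLOR_RGB2HSV)
  br=(hsv[...,0]>12)&(hsv[...,0]<30)&(hsv[...,1]>120)&(np.hypot(P[...,0]-470,P[...,1]+115)<60)&(P[...,2]>40)
  for lo,hi in [(100,135),(45,80)]:
    m=br&(P[...,2]>lo)&(P[...,2]<hi)
    if m.sum()>5: v,u=np.nonzero(m);print(n,lo,m.sum(),P[m].mean(0).round(1),P[m].max(0).round(),P[m].min(0).round(),u.min(),u.max(),v.min(),v.max())
c=np.load('side.npz')['color'][190:340,310:470,::-1]
a=np.load('scene.npz')['color'][160:310,200:360,::-1]
cv2.imwrite('pics/c2.png',np.hstack([cv2.resize(a,(400,375),interpolation=2),cv2.resize(c,(400,375),interpolation=2)]))
```

```text
{'time_s': np.float64(5.05), 'joint_efforts': array([ 3.000e-02, -3.749e+01,  1.330e+00, -2.943e+01,  2.000e-02,
        0.000e+00, -0.000e+00]), 'eef_pos': array([429.23, 265.47, 292.77]), 'eef_rot': array([-0.42, -3.11,  0.  ]), 'force': array([-0.48, -0.62, -2.1 ]), 'moment': array([-0.02, -0.01, -0.  ]), 'grasp_force': np.float64(58.88), 'opening': np.float64(20.5)}
scene 100 73 [ 461.9 -120.4  118.5] [ 478. -102.  128.] [ 447. -134.  105.] 288 298 248 256
scene 45 70 [ 460.8 -121.3   66.4] [ 477. -104.   77.] [ 447. -137.   53.] 289 298 261 269
side 100 35 [ 463.8 -112.9  120.5] [480. -92. 126.] [ 449. -134.  108.] 357 367 222 228
side 45 33 [ 460.7 -114.2   67.2] [472. -92.  74.] [ 451. -131.   56.] 360 366 238 244
wrist 100 11 [ 461.8 -103.8  113.2] [ 471. -100.  122.] [ 454. -108.  105.] 0 1 327 348
wrist 45 495 [ 460.2 -115.5   66. ] [474. -99.  72.] [ 447. -132.   52.] 12 39 304 327
```

View pics/c2.png

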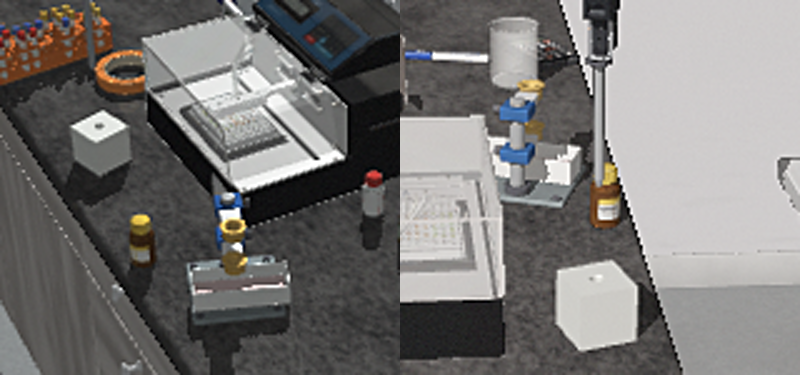

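The shaft hangs straight and clear of the block, and the stand is undisturbed. I'll carry it over beside the stand and look down from the wrist.

To row units: -0.305 m / 0.6 = -0.5083, -0.3 m / 0.6 = -0.5.

Call:
jog_arm --pt "0.01 -0.01 -0.025 -0.0033 0 0 0" --pt "0.01 -0.03 -0.075 -0.0083 0 0 0" --pt "0.01 -0.0517 -0.1333 -0.0133 0 0 0" --pt "0.01 -0.075 -0.1917 -0.0167 0 0 0" --pt "0.01 -0.0967 -0.25 -0.0167 0 0 0" --pt "0.01 -0.12 -0.3083 -0.0167 0 0 0" --pt "0.01 -0.1417 -0.3667 -0.0167 0 0 0" --pt "0.01 -0.165 -0.425 -0.0167 0 0 0" --pt "0.01 -0.1833 -0.475 -0.0167 0 0 0" --pt "0.01 -0.1933 -0.5 -0.0167 0 0 0" --pt "0.01 -0.1967 -0.5083 -0.0167 0 0 0" --pt "0.01 -0.1967 -0.5083 -0.0167 0 0 0" --pt "0.01 -0.1967 -0.5083 -0.0167 0 0 0" --pt "0.01 -0.1967 -0.5083 -0.0167 0 0 0" --pt "0.01 -0.1967 -0.5083 -0.0167 0 0 0" --pt "0.01 -0.1967 -0.5083 -0.0167 0 0 0"

```text
time_s: 6.8
eef_pos: [462.7, -59.0, 303.3]
eef_rot: [-0.418, -3.114, -0.0]
force: [-0.3, 0.1, -2.2]
opening: 20.6
grasp_force: 58.9
```

Run:
```python
from h import *
s=sense();print({k:np.round(v,2) for k,v in s.items()})
c=cam('wrist');P=pts(c);cv2.imwrite('pics/w2.png',c['color'][...,::-1])
hsv=cv2.cvtColor(c['color'],cv2.COLOR_RGB2HSV)
br=(hsv[...,0]>12)&(hsv[...,0]<30)&(hsv[...,1]>120)&(np.hypot(P[...,0]-462,P[...,1]+118)<40)
for lo,hi in [(100,135),(45,80)]:
    m=br&(P[...,2]>lo)&(P[...,2]<hi); v,u=np.nonzero(m)
    if m.sum()>5:print(lo,m.sum(),P[m].mean(0).round(1),P[m].max(0).round(1),P[m].min(0).round(1),u.min(),u.max(),v.min(),v.max())
```

```text
{'time_s': np.float64(6.8), 'qpos': array([-0.51,  0.04,  0.53,  1.97, -0.02,  1.14,  1.33]), 'qvel': array([ 0.  , -0.  ,  0.01,  0.  , -0.  , -0.  ,  0.  ]), 'joint_efforts': array([-3.000e-02, -2.654e+01,  6.900e-01, -2.913e+01,  1.000e-02,
       -0.000e+00, -0.000e+00]), 'eef_pos': array([462.73, -58.95, 303.26]), 'eef_rot': array([-0.42, -3.11, -0.  ]), 'force': array([-0.28,  0.07, -2.16]), 'moment': array([ 0.02, -0.03,  0.04]), 'grasp_force': np.float64(58.85), 'opening': np.float64(20.58)}
100 671 [ 463.1 -116.4  120.9] [ 478.5 -100.5  124.2] [ 447.6 -132.4  105.8] 249 280 218 249
45 227 [ 458.3 -116.6   69. ] [ 477.1 -101.3   71.2] [ 447.5 -130.1   55.9] 259 284 209 235
```

View pics/w2.png

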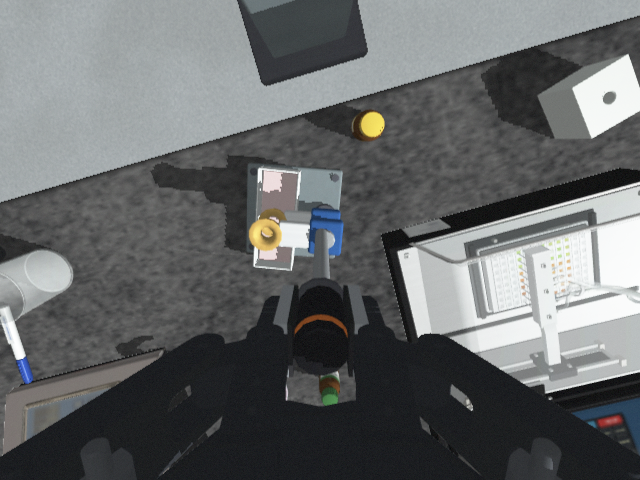

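The upper bushing rim shows near (265,234), with the shaft hanging at (322,235–280) in front of the column. I'll get the bore centre by ray casting, and check shaft tilt from the scene and side views.

Run:
```python
from h import *
c=dict(np.load('wrist.npz'));P=pts(c);s=sense();tcp=s['eef_pos']
hsv=cv2.cvtColor(c['color'],cv2.COLOR_RGB2HSV)
m=((hsv[...,0]>12)&(hsv[...,0]<30)&(hsv[...,1]>100)&(np.hypot(P[...,0]-463,P[...,1]+116.5)<25)&(P[...,2]>118)&(P[...,2]<128)).astype(np.uint8)
k=max(cv2.findContours(m,0,1)[0],key=cv2.contourArea);e=cv2.fitEllipse(k);print('rim',e,ray(c,*e[0],123))
for n in ['scene','side','wrist']:
  c=cam(n) if n!='wrist' else c;P=pts(c)
  d=np.hypot(P[...,0]-tcp[0],P[...,1]-tcp[1]);sh=(d<16)&(P[...,2]>140)&(P[...,2]<298)
  print(n,sh.sum(),'z',P[sh][:,2].min(),P[sh][:,2].max())
  for lo in range(165,300,25):
    q=sh&(P[...,2]>=lo)&(P[...,2]<lo+25)
    if q.sum()>3:print(lo,q.sum(),P[q].mean(0).round(1))
  if n!='wrist':
    hsv=cv2.cvtColor(c['color'],cv2.COLOR_RGB2HSV)
    m=((hsv[...,0]>12)&(hsv[...,0]<30)&(hsv[...,1]>100)&(np.hypot(P[...,0]-463,P[...,1]+116.5)<30)&(P[...,2]>117)&(P[...,2]<130)).astype(np.uint8)
    v,u=np.nonzero(m);print('rim',len(u),ray(c,(u.min()+u.max())/2,(v.min()+v.max())/2,123))
```

```text
rim ((264.75311279296875, 234.4173583984375), (30.105056762695312, 32.008384704589844), 109.45008850097656) [ 462.58085922 -116.07255393  123.        ]
scene 108 z 169.23912498214085 297.67488787786436
165 12 [461.2 -62.2 179.8]
190 23 [461.7 -63.7 202.5]
215 25 [461.9 -62.8 229.4]
240 23 [462.6 -61.9 252.7]
265 17 [461.5 -64.9 278.6]
290 8 [463.1 -65.5 294.6]
rim 54 [ 461.11908493 -122.4315684   123.        ]
side 167 z 167.49013726821752 297.8905795797932
165 24 [464.4 -55.6 180. ]
190 33 [465.1 -54.8 202.3]
215 34 [464.7 -55.8 227. ]
240 33 [465.1 -54.6 252.2]
265 32 [465.4 -56.3 276.2]
290 11 [466.1 -50.8 295.3]
rim 40 [ 464.82836602 -107.14157694  123.        ]
wrist 167 z 167.49013726821752 297.8905795797932
165 24 [464.4 -55.6 180. ]
190 33 [465.1 -54.8 202.3]
215 34 [464.7 -55.8 227. ]
240 33 [465.1 -54.6 252.2]
265 32 [465.4 -56.3 276.2]
290 11 [466.1 -50.8 295.3]
```

The shaft hangs vertical on the tool axis with its tip at about z=168. The bore is at about (462.8, −116.2). I'll centre over it and dip into the upper bushing.

To row units: -0.0555 m / 0.6 = -0.0925, -0.048 m / 0.6 = -0.08.

Call:
jog_arm --pt "0.01 -0.0067 -0.025 0 0 0 0" --pt "0.01 -0.015 -0.0533 0 0 0 0" --pt "0.01 -0.0233 -0.08 0 0 0 0" --pt "0.01 -0.0267 -0.0925 0 0 0 0" --pt "0.01 -0.0267 -0.0925 0 0 0 0" --pt "0.01 -0.0267 -0.0925 0 0 0 0" --pt "0.01 -0.0267 -0.0925 0.0167 0 0 0" --pt "0.01 -0.0267 -0.0925 0.0417 0 0 0" --pt "0.01 -0.0267 -0.0925 0.0583 0 0 0" --pt "0.01 -0.0267 -0.0925 0.0617 0 0 0" --pt "0.01 -0.0267 -0.0925 0.0617 0 0 0" --pt "0.01 -0.0267 -0.0925 0.0617 0 0 0"

```text
time_s: 8.15
eef_pos: [463.8, -117.3, 266.7]
eef_rot: [0.419, 3.113, 0.0]
force: [0.2, 0.3, -1.4]
opening: 20.2
grasp_force: 58.9
```

Run:
```python
from h import *
s=sense();print({k:np.round(v,2) for k,v in s.items() if k[0]!='q'})
a=cam('scene')['color'][200:290,250:340,::-1];b=cam('side')['color'][180:270,320:410,::-1]
cv2.imwrite('pics/c3.png',np.hstack([cv2.resize(x,(400,400),interpolation=2) for x in(a,b)]))
c=cam('wrist');print(go(463.5,-117,266))
```

```text
{'time_s': np.float64(8.15), 'joint_efforts': array([ -0.06, -28.33,   1.97, -27.55,   0.  ,   0.  ,   0.  ]), 'eef_pos': array([ 463.79, -117.28,  266.66]), 'eef_rot': array([0.42, 3.11, 0.  ]), 'force': array([ 0.2 ,  0.26, -1.36]), 'moment': array([ 0.  ,  0.03, -0.03]), 'grasp_force': np.float64(58.9), 'opening': np.float64(20.19)}
[0.4 0.3 0.8]
```

View pics/c3.png

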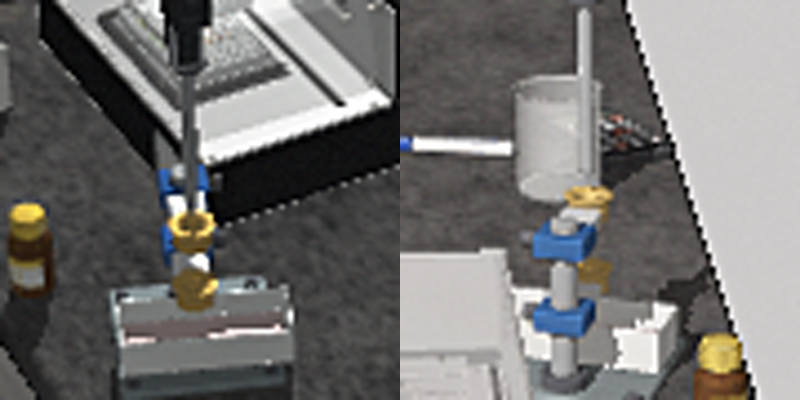

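Both views show the shaft directly over the upper bushing (scene 188 vs 190, side 587 vs 588). Descending slowly.

To row units: 0.024 m / 0.6 = 0.04, 0.021 m / 0.6 = 0.035.

Call:
jog_arm --pt "0.01 0.0005 0.0003 0.0083 0 0 0" --pt "0.01 0.0005 0.0003 0.0167 0 0 0" --pt "0.01 0.0005 0.0003 0.0233 0 0 0" --pt "0.01 0.0005 0.0003 0.03 0 0 0" --pt "0.01 0.0005 0.0003 0.035 0 0 0" --pt "0.01 0.0005 0.0003 0.04 0 0 0" --pt "0.01 0.0005 0.0003 0.04 0 0 0" --pt "0.01 0.0005 0.0003 0.04 0 0 0"

```text
time_s: 9.1
eef_pos: [463.3, -117.1, 242.3]
eef_rot: [0.42, 3.113, -0.0]
force: [-0.6, -0.2, -0.9]
opening: 20.6
grasp_force: 58.9
```

To row units: 0.014 m / 0.6 = 0.0233, 0.011 m / 0.6 = 0.0183.

Call:
jog_arm --pt "0.01 0 0 0.0067 0 0 0" --pt "0.01 0 0 0.0133 0 0 0" --pt "0.01 0 0 0.0183 0 0 0" --pt "0.01 0 0 0.0233 0 0 0" --pt "0.01 0 0 0.0233 0 0 0" --pt "0.01 0 0 0.0233 0 0 0"

```text
time_s: 9.7
eef_pos: [463.2, -117.1, 228.2]
eef_rot: [-0.419, -3.113, 0.0]
force: [-0.1, 0.9, -1.4]
opening: 20.3
grasp_force: 58.9
```

Run:
```python
from h import *
print({k:np.round(v,2) for k,v in sense().items() if k[0]!='q'})
```

```text
{'time_s': np.float64(9.7), 'joint_efforts': array([-1.000e-02, -3.050e+01,  2.880e+00, -2.609e+01,  0.000e+00,
       -0.000e+00,  1.000e-02]), 'eef_pos': array([ 463.2 , -117.06,  228.22]), 'eef_rot': array([-0.42, -3.11,  0.  ]), 'force': array([-0.07,  0.93, -1.37]), 'moment': array([ 0.04, -0.05, -0.01]), 'grasp_force': np.float64(58.9), 'opening': np.float64(20.28)}
```

Call:
jog_arm --pt "0.01 0 0.0005 0.0083 0 0 0" --pt "0.01 0 0.0005 0.0167 0 0 0" --pt "0.01 0 0.0005 0.025 0 0 0" --pt "0.01 0 0.0005 0.0333 0 0 0" --pt "0.01 0 0.0005 0.0417 0 0 0" --pt "0.01 0 0.0005 0.0483 0 0 0" --pt "0.01 0 0.0005 0.0517 0 0 0" --pt "0.01 0 0.0005 0.0517 0 0 0" --pt "0.01 0 0.0005 0.0517 0 0 0"

```text
time_s: 10.6
eef_pos: [463.4, -116.8, 197.4]
eef_rot: [0.42, 3.113, 0.0]
force: [0.5, 0.6, -0.6]
opening: 20.2
grasp_force: 58.9
```

To row units: 0.012 m / 0.6 = 0.02, 0.009 m / 0.6 = 0.015.

Call:
jog_arm --pt "0.01 0 0 0.005 0 0 0" --pt "0.01 0 0 0.01 0 0 0" --pt "0.01 0 0 0.015 0 0 0" --pt "0.01 0 0 0.02 0 0 0" --pt "0.01 0 0 0.02 0 0 0" --pt "0.01 0 0 0.02 0 0 0"

```text
time_s: 11.2
eef_pos: [463.2, -116.8, 185.2]
eef_rot: [-0.42, -3.113, 0.0]
force: [-1.0, 0.2, -1.3]
opening: 20.2
grasp_force: 58.9
```

Run:
```python
from h import *
print({k:np.round(v,2) for k,v in sense().items() if k[0]!='q'})
```

```text
{'time_s': np.float64(11.2), 'joint_efforts': array([-0.000e+00, -3.315e+01,  3.900e+00, -2.400e+01,  0.000e+00,
       -0.000e+00,  1.000e-02]), 'eef_pos': array([ 463.23, -116.79,  185.18]), 'eef_rot': array([-0.42, -3.11,  0.  ]), 'force': array([-1.01,  0.22, -1.31]), 'moment': array([-0.01, -0.02, -0.02]), 'grasp_force': np.float64(58.9), 'opening': np.float64(20.25)}
```

The tip is in the lower bushing with negligible force. I'll lower it to about 21 mm.

To row units: 0.031 m / 0.6 = 0.0517, 0.02 m / 0.6 = 0.0333.

Call:
jog_arm --pt "0.01 0 0 0.0067 0 0 0" --pt "0.01 0 0 0.0133 0 0 0" --pt "0.01 0 0 0.02 0 0 0" --pt "0.01 0 0 0.0267 0 0 0" --pt "0.01 0 0 0.0333 0 0 0" --pt "0.01 0 0 0.04 0 0 0" --pt "0.01 0 0 0.0467 0 0 0" --pt "0.01 0 0 0.0517 0 0 0" --pt "0.01 0 0 0.0517 0 0 0" --pt "0.01 0 0 0.0517 0 0 0" --pt "0.01 0 0 0.0517 0 0 0" --pt "0.01 0 0 0.0517 0 0 0" --pt "0.01 0 0 0.0517 0 0 0"

```text
time_s: 12.5
eef_pos: [463.4, -116.8, 154.4]
eef_rot: [0.419, 3.113, 0.0]
force: [-0.9, -0.2, -1.7]
opening: 20.7
grasp_force: 58.9
```

Run:
```python
from h import *
F=[]
for i in range(5):
  c=cam('wrist');s=sense();F.append(np.r_[s['force'],s['moment']])
print(np.mean(F,0).round(2),np.std(F,0).round(2),s['eef_pos'],s['eef_rot'])
a=cam('scene');b=cam('side')
cv2.imwrite('pics/c4.png',np.hstack([cv2.resize(x,(400,400),interpolation=2) for x in(a['color'][210:300,250:340,::-1],b['color'][200:290,320:410,::-1])]))
for n,c in (('scene',a),('side',b)):
  P=pts(c)
  for lo,hi in [(77,98),(126,142)]:
    q=(np.hypot(P[...,0]-463,P[...,1]+117)<(9 if lo<100 else 12))&(P[...,2]>lo)&(P[...,2]<hi)
    if q.sum():print(n,lo,q.sum(),P[q].mean(0).round(1))
```

```text
[-0.27 -0.29 -1.45 -0.02  0.03  0.01] [0.47 0.52 0.4  0.01 0.02 0.05] [ 463.29466801 -116.75000108  154.29840756] [-4.19469001e-01 -3.11346111e+00 -3.22278861e-05]
scene 77 18 [ 462.8 -120.    87.7]
scene 126 10 [ 462.9 -120.9  132.3]
side 77 3 [ 462.3 -112.4   80.2]
side 126 14 [ 467.5 -111.5  134.6]
```

View pics/c4.png

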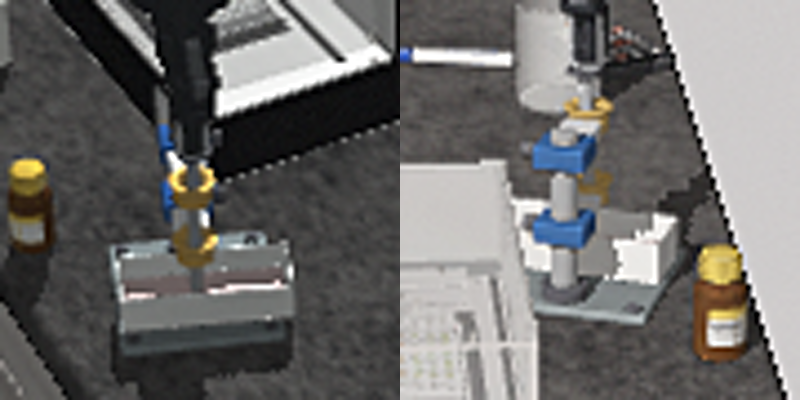

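The shaft runs through both bushings (scene 195 at rows 180 and 240) and into the trough. The collar is clear above the upper bushing, the lateral force is about zero, and the full shaft weight hangs on the gripper. Handing in.

```bash
python3 -c "
from bench import hand_in
print(hand_in())"
```

```text
the job is handed in; nothing more can be done
None
```

The job is handed in: the gripper holds the shaft upright through both bushings, with the tip about 21 mm above the bench (9 mm off the trough's bottom), the collar clear of the upper bushing, side force near zero, and about 13 s of the 51 s used.

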